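Loosen the hand chuck of the welding positioner by two turns

ROBOT

A 6-joint arm with a two-finger parallel gripper is mounted at the origin on the work surface. World frame = base frame: x ahead of the robot, y to its left, z up, the work surface at z = 0. Lengths are in mm, angles in rad, forces in N, time in s.
With the tool pointing down it reaches from about 350 to 925 mm from the base axis. Payload 6.4 kg.
Tool frame: the origin (TCP) lies between the finger pads; the fingertips stand 19 mm ahead of it and the grasp point (between the pads) is the TCP; z points along the fingers, x is the direction in which the jaws open and shut, and the axes are right-handed (so a half turn about z gives the same grasp; the last joint's range is limited). The gripper opens to 85 mm and grips with 20 to 120 N. Pads are 22 mm wide; open, the fingers measure 114 mm over their backs; the gripper's body (76 mm by 85 mm) begins 54 mm behind the grasp point. The pads swing forward as they close: fully open they stand 13 mm farther back than shut.
Start: joints at [1.061, 0.245, 1.558, -0, 1.339, -0.174], TCP at [214.189, 613.708, 250.29] pointing down, gripper open.
Joint ranges: [-3.13, 3.13], [-1.02, 2.26], [0.13, 2.54], [-0.95, 4.09], [0.21, 2.88], [-2.74, 2.74]. Speed limits (rad/s): [2.57, 2.57, 3.14, 3.14, 3.14, 3.14].

INTERFACE

Orientations are given as a 3x3 rotation matrix whose columns are the frame's x, y, z axes.
In Python, from workcell import * gives the robot as it stands.
- The arm moves only by the tool move_arm, never from a script. Its argument "series" is a list of rows, each an object with "grip": the gripper's target within -1 to 1 (fully open at 1, half-way at 0, shut at -1); "dp": the shift along the tool's x, y, z in m, a list of three; "spin": the turn about the tool's z in degrees. In form: [{"grip": grip, "dp": [x, y, z], "spin": spin}, ...]. A call has 1 to 12 rows; each row shifts and turns the commanded pose from where the row before left it, along the tool's axes as they then stand; what a row does not reach is not made up. A row lasts 1/10 s, in which the tool goes at most 50 mm and 8.59 degrees, less where a joint would pass 70% of its speed; a pose out of reach is approached as far as the arm can. A call with a gripper value outside its range is refused whole. The fingers move at their own pace and stop on an object; the grip force is fixed at half the most. Time passes only in rows, so rows that do not move let the fingers close. It gives the time, the measured TCP pose, the force and the opening at its end, in the units of the state.
- sense(): the state, without advancing time (a new reading comes with each control period).
- grab_frame(name): name is "scene" or "side" or "wrist"; returns a dict with "color" (400x640x3 uint8, red, green, blue), "depth" (400x640 float32, mm along the optical axis (not along the pixel's ray), 0 where there is no reading), "fx", "fy", "cx", "cy" (pixels), "extrinsics" (4x4, takes a point from camera to world coordinates). Camera axes: x right, y down, z forward; pixel columns grow to the right and rows downward; lengths in mm; the calibration is good to about 2 mm. A picture is of the moment at which its call begins.
- close_job(): hands the job in, once; it reports no verdict.
The state is a dict: "time_s": time; "joint_pos": joint angles; "joint_vel": joint speeds; "joint_efforts": joint torques, N m; "tool_pos": TCP position; "tool_rot": TCP orientation; "wrist_force": force on the tool from outside, world axes, zero at the start; "wrist_torque": the same for the moment, N m; "width": opening from 0.0 (shut) to 1.0 (fully open).
Only numpy, scipy, OpenCV 4.12 (cv2) and the standard library are available. Lean on these libraries where they do the work, as an engineer would, in place of code of your own. Each camera call takes 0.05 s, during which the arm holds its last target. There are 200 camera calls.

TASK

Release the short tube in the bench chuck: with a fingertip on its rim, roll the wide knurled ring counter-clockwise, as seen from above, through two full turns from where it stands now, and stop there. Grasp and lift nothing: the tube stays standing in the middle of the opened jaws, and everything else on the table is left where it is.

Things in the scene. Friction and masses are not known exactly. Their poses are not given: they have to be found in the camera images.
- chuck: Hand chuck bolted to the table. Blue round foot 150 mm diameter, 16 mm high; 90 mm diameter neck; aluminium knurled ring from 34 to 58 mm above the table; dark face 92 mm diameter at 60 mm height. On the face lie three steel jaws, tops up to 79 mm above the table, which move straight outward 3 mm per turn of the ring. Origin: centre of the foot's underside, on the ring's axis; z up.
- ring_center (a point): Point on the vertical axis of the knurled ring at its half height, 46 mm above the table. The ring is 24 mm high and 125 mm in diameter over its 36 upright ribs (2.5 mm proud, 20 mm high, 10.5 mm apart), so its side stands 62.5 mm from this point.
- scroll_ring (a joint): Angle of the knurled ring in rad; grows as it turns counter-clockwise seen from above, which opens the jaws. Starts between 0 and 0.6, jaws closed on the tube; stops at 18. The ring does not rise as it turns, stays where it is left, and takes about 0.1 N m (1.6 N along the rim), plus a little drag with speed.
- ring_mark (a point): Centre of the orange mark (13 x 12 mm) on the ring's top face, 53 mm from the ring's axis, 58 mm above the table; it goes round with the ring.
- tube: Short stainless tube standing upright on the chuck's face between the jaws, 38 mm outside diameter, 3 mm wall, 32 mm tall, loose once the jaws open. Origin: centre of its lower end, 60 mm above the table; z along the tube.
- spare_tube_a: Bystander: spare short stainless tube standing on end, 38 mm diameter, 45 mm tall. Origin: centre of its underside.
- spare_tube_b: Bystander: copper tube stub standing on end, 50 mm diameter, 40 mm tall. Origin: centre of its underside.
- brush: Bystander: hand brush lying flat, its length along its x axis. Origin: centre of its underside.
- paste_jar: Bystander: jar of weld paste with a red cap, 56 mm diameter, 55 mm tall. Origin: centre of its underside.
- spanner: Bystander: steel spanner lying flat, its length along its x axis. Origin: centre of its underside.
- magnet_block: Bystander: red magnetic block, 60 x 40 x 30 mm. Origin: centre of its underside.
Not all that is in view belongs to the job. What is shaped like the tube but green or turquoise is not meant.

How it is judged:
By the outcome, as a careful person would: the job done as asked, in the order asked, and still so for the second after the job is handed in, with the robot touching nothing.
It also fails if it takes over 58 s, if anything falls off the work surface, if the arm or the gripper's body presses on something with over 40 N, if the wrist force passes 120 N, or if a joint passes its speed limit or range.

## Working session

There is one attempt and no reset: what is moved stays moved. The work goes in short steps, Python scripts to look and compute and a tool call to move; the robot and the scene stay as the last step left them, time stands still between calls to the robot, and variables do not carry over. Pictures are saved under pics/ and viewed, about 8 in all and at most 12, crops included, and the job is handed in when it is done.

Besides the shell and the picture viewer there is one more tool, called after "Emit:" as name([rows], argument=value, ...), one row to a line, values as JSON. move_arm: Moves the arm, as the interface text tells. Its arguments: {"type":"object","properties":{"series":{"type":"array","items":{"type":"object","properties":{"grip":{"type":"number"},"dp":{"type":"array","items":{"type":"number"}},"spin":{"type":"number"}}}}},"required":["series"]}

```bash
mkdir -p pics; cat > h.py <<'E'
from workcell import *
import numpy as np, cv2
def ray(f,u,v,z):
    E=np.array(f["extrinsics"]);d=E[:3,:3]@np.array([(u-f["cx"])/f["fx"],(v-f["cy"])/f["fy"],1]);o=E[:3,3]
    return o+d*(z-o[2])/d[2]
def pts(f):
    E=np.array(f["extrinsics"]);v,u=np.mgrid[:400,:640];d=f["depth"]
    P=np.stack([(u-f["cx"])/f["fx"]*d,(v-f["cy"])/f["fy"]*d,d],-1)
    return P@E[:3,:3].T+E[:3,3]
def save(f,n): cv2.imwrite("pics/"+n,f["color"][:,:,::-1])
E
python3 - <<'E'
from h import *
s=sense();print(s)
a=grab_frame("scene");b=grab_frame("side")
cv2.imwrite("pics/a.png",np.vstack([a["color"],b["color"]])[:,:,::-1][:, :].copy()) if 0 else None
save(a,"scene1.png");save(b,"side1.png")
for n,f in(("scene",a),("side",b)):
    P=pts(f);h=cv2.cvtColor(f["color"],cv2.COLOR_RGB2HSV)
    print(n,np.round(f["extrinsics"],2).tolist(),f["fx"])
    m=(h[...,0]>100)&(h[...,0]<125)&(h[...,1]>120)&(P[...,2]<25)&(f["depth"]>0)
    k,l,st,c=cv2.connectedComponentsWithStats(m.astype(np.uint8))
    for i in range(1,k):
        if st[i,4]>100: print("blue",st[i],P[l==i].mean(0).round(),P[l==i].min(0).round(),P[l==i].max(0).round())
    m=(h[...,0]>5)&(h[...,0]<20)&(h[...,1]>150)&(f["depth"]>0)
    k,l,st,c=cv2.connectedComponentsWithStats(m.astype(np.uint8))
    for i in range(1,k):
        if st[i,4]>15: print("orange",st[i],c[i],np.median(P[l==i],0).round())
E
```

```text
{'time_s': 0.0, 'joint_pos': array([ 1.06087941e+00,  2.45824287e-01,  1.55903836e+00, -1.18252990e-05,
        1.33869462e+00, -1.74084738e-01]), 'joint_vel': array([-7.56929569e-04,  8.93096873e-04,  3.55264505e-04, -1.41380980e-04,
       -1.64006709e-03,  5.87689407e-05]), 'joint_efforts': array([-1.23119909e-03, -4.29509032e+01, -3.26127505e+01, -1.43630486e-04,
        5.17071181e-03, -6.59709684e-06]), 'tool_pos': array([213.93525613, 613.22246615, 249.16066564]), 'tool_rot': array([[ 3.29551477e-01,  9.44137132e-01, -9.48893340e-04],
       [ 9.44135622e-01, -3.29552679e-01, -1.72030320e-03],
       [-1.93691247e-03, -3.28955543e-04, -9.99998070e-01]]), 'wrist_force': array([-0.12924313,  0.71264933, -0.44807611]), 'wrist_torque': array([-0.00248521, -0.01124418, -0.01722714]), 'width': 1.000331405193908}
scene [[-0.42, 0.56, -0.71, 1146.69], [0.91, 0.27, -0.32, 231.89], [0.01, -0.78, -0.62, 589.11], [0.0, 0.0, 0.0, 1.0]] 369.21625372705967
blue [ 505    0   69  120 3390] [-1258.   423.  -135.] [-2549.   297.  -652.] [-629.  655.   25.]
blue [232  42  16  34 351] [-1362. -165
[... 1596 characters left out ...]
ge [ 12 271   9  10  28] [ 15.85714286 275.39285714] [  805. -1200.  -531.]
orange [  0 318  13  25  79] [  4.63291139 329.72151899] [  933. -1199.  -714.]
side [[0.76, -0.35, 0.55, 67.32], [-0.65, -0.41, 0.64, -575.07], [-0.0, -0.84, -0.54, 540.96], [0.0, 0.0, 0.0, 1.0]] 382.12532348236175
blue [   0   80  139   78 7486] [ 284. 1375. -104.] [  24. 1353. -260.] [ 548. 1392.   25.]
blue [259 121  43  15 263] [776. 447.  14.] [733. 407.   1.] [859. 522.  25.]
blue [252 191  60  31 899] [493.  50.  13.] [442.  10.  -2.] [608. 171.  23.]
blue [535 291 105 109 700] [ 582. -568.   19.] [ 540. -642.   12.] [ 688. -461.   25.]
orange [191 161  19  20 316] [200.20253165 170.08227848] [423. 329.  26.]
```

View pics/scene1.png

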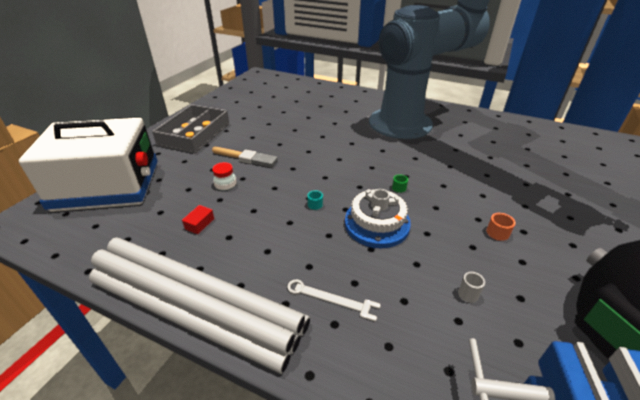

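View pics/side1.png

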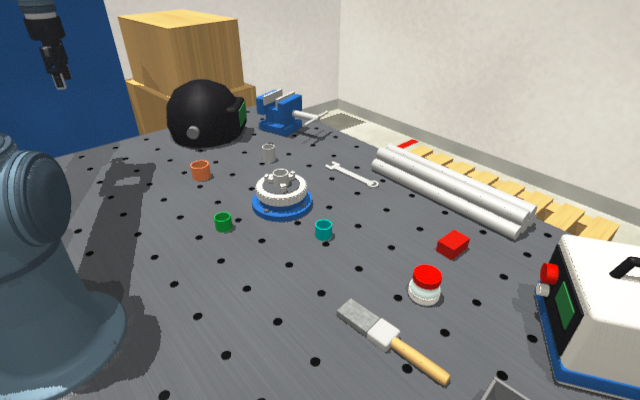

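The chuck sits near (525, 90), with the green and turquoise decoys close beside it. I'll measure its axis, the mark and the neighbouring objects.

```bash
python3 - <<'E'
from h import *
from scipy.optimize import least_squares
for n in("scene","side"):
    f=grab_frame(n);P=pts(f);h=cv2.cvtColor(f["color"],cv2.COLOR_RGB2HSV);ok=f["depth"]>0
    c=np.array([525,90.])
    for it in range(4):
        r=np.hypot(*(P[...,:2]-c).transpose(2,0,1))
        m=ok&(r<80)&(abs(P[...,2]-58)<3)&(r>47)
        Q=P[m][:,:2]
        # outer edge: max radius per angle bin
        a=np.arctan2(*(Q-c).T[::-1]);rr=np.hypot(*(Q-c).T);b=(a//0.2).astype(int)
        E=np.array([Q[b==k][np.argmax(rr[b==k])] for k in set(b)])
        s=least_squares(lambda p:np.hypot(*(E-p[:2]).T)-p[2],[*c,60],loss="soft_l1");c=s.x[:2]
    print(n,"ring",s.x.round(1),len(E),np.median(P[m][:,2]))
    # blue foot by plane z=16: visible mask ellipse
    m=((h[...,0]>100)&(h[...,0]<125)&(h[...,1]>120)&(r<95)&ok).astype(np.uint8)
    q=P[m>0];q=q[abs(q[:,2]-16)<3];a=np.arctan2(*(q[:,:2]-c).T[::-1]);rr=np.hypot(*(q[:,:2]-c).T);b=(a//.15).astype(int)
    E=np.array([q[b==k][np.argmax(rr[b==k]),:2] for k in set(b)])
    s=least_squares(lambda p:np.hypot(*(E-p).T)-75,c,loss="soft_l1");print(" foot c(R=75)",s.x.round(1),len(E))
    m=(h[...,0]>5)&(h[...,0]<22)&(h[...,1]>100)&(r<70)&ok&(P[...,2]>50)
    v,u=np.nonzero(m);print(" mark",m.sum(), ray(f,u.mean(),v.mean(),58).round(1) if m.any() else None)
    for nm,lo,hi in(("green",50,75),("turq",76,98)):
        m=(h[...,0]>lo)&(h[...,0]<hi)&(h[...,1]>120)&ok&(r<300)
        q=P[m];
        if len(q): print(" ",nm,len(q),q.min(0).round(),q.max(0).round(),np.median(q,0).round())
    m=ok&(r<25)&(P[...,2]>80);print(" tube",m.sum(),P[m].mean(0).round(1),P[m].max(0).round(1), P[m].min(0).round(1))
E
```

```text
scene ring [520.1  86.1  61. ] 30 58.39489071455023
 foot c(R=75) [518.9  85.8] 27
 mark 30 [538.6 135.   58. ]
  green 220 [300.  78.   1.] [379. 113.  34.] [372.  96.  21.]
  turq 261 [496. -94.  -0.] [535. -57.  35.] [522. -74.  20.]
 tube 181 [520.7  86.2  87.7] [538.6 104.7  94.9] [500.5  67.7  80. ]
side ring [517.1  85.2  60. ] 30 56.6077714251802
 foot c(R=75) [517.1  85.9] 28
 mark 0 None
  green 303 [339.  75.  -2.] [398. 159.  33.] [358.  85.  20.]
  turq 326 [494. -95.  -3.] [564. -21.  34.] [511. -79.  19.]
 tube 135 [517.4  85.3  86.2] [536.3 104.3  91.9] [498.6  66.   80. ]
```

Emit:
move_arm([
  {"grip": -1, "dp": [-0.0268, 0.0338, 0], "spin": 0},
  {"grip": -1, "dp": [-0.0268, 0.0338, 0], "spin": 0},
  {"grip": -1, "dp": [-0.0268, 0.0338, 0], "spin": 0},
  {"grip": -1, "dp": [-0.0268, 0.0338, 0], "spin": 0},
  {"grip": -1, "dp": [-0.0268, 0.0338, 0], "spin": 0},
  {"grip": -1, "dp": [-0.0268, 0.0338, 0], "spin": 0},
  {"grip": -1, "dp": [-0.0268, 0.0338, 0], "spin": 0},
  {"grip": -1, "dp": [-0.0268, 0.0338, 0], "spin": 0},
  {"grip": -1, "dp": [-0.0268, 0.0338, 0], "spin": 0},
  {"grip": -1, "dp": [-0.0268, 0.0338, 0], "spin": 0},
  {"grip": -1, "dp": [-0.0268, 0.0338, 0], "spin": 0},
  {"grip": -1, "dp": [-0.0268, 0.0338, 0], "spin": 0},
])

```text
time_s: 1.4
tool_pos: [491.8, 174.8, 250.3]
tool_rot: [[0.33, 0.944, 0.0], [0.944, -0.33, 0.0], [0.0, 0.0, -1.0]]
wrist_force: [0.4, 0.8, 0.0]
width: -0.002
```

Emit:
move_arm([
  {"grip": -1, "dp": [0, 0, 0], "spin": 8.2},
  {"grip": -1, "dp": [0, 0, 0], "spin": 8.2},
  {"grip": -1, "dp": [0, 0, 0], "spin": 8.2},
  {"grip": -1, "dp": [0, 0, 0], "spin": 8.2},
  {"grip": -1, "dp": [0, 0, 0], "spin": 8.2},
  {"grip": -1, "dp": [0, 0, 0], "spin": 8.2},
  {"grip": -1, "dp": [0, 0, 0], "spin": 8.2},
  {"grip": -1, "dp": [0, 0, 0], "spin": 8.2},
  {"grip": -1, "dp": [0, 0, 0], "spin": 8.2},
  {"grip": -1, "dp": [0, 0, 0], "spin": 8.2},
  {"grip": -1, "dp": [0, 0, 0], "spin": 8.2},
  {"grip": -1, "dp": [0, 0, 0], "spin": 8.2},
])

```text
time_s: 2.6
tool_pos: [491.0, 176.4, 250.1]
tool_rot: [[0.883, -0.469, -0.0], [-0.469, -0.883, -0.0], [-0.0, 0.0, -1.0]]
wrist_force: [-0.8, 0.8, 0.3]
width: 0.001
```

```bash
cat >> h.py <<'E'
C=np.array([519.,86.])
def st():
    s=sense();p=s["tool_pos"];R=s["tool_rot"];psi=np.degrees(np.arctan2(R[1,0],R[0,0]));d=p[:2]-C
    print("t",round(s["time_s"],2),"p",p.round(1),"psi",psi.round(1),"R",np.hypot(*d).round(1),"th",np.degrees(np.arctan2(d[1],d[0])).round(1),"F",s["wrist_force"].round(1),"w",round(s["width"],2),"q",np.degrees(s["joint_pos"]).round())
    return s
E
python3 - <<'E'
from h import *
st()
w=grab_frame("wrist");save(w,"wrist1.png")
E
```

```text
t 2.6 p [491.  176.4 250.1] psi -28.0 R 94.6 th 107.2 F [-0.8  0.8  0.3] w 0.0 q [  7.  -3. 108.  -0.  75.  35.]
```

View pics/wrist1.png

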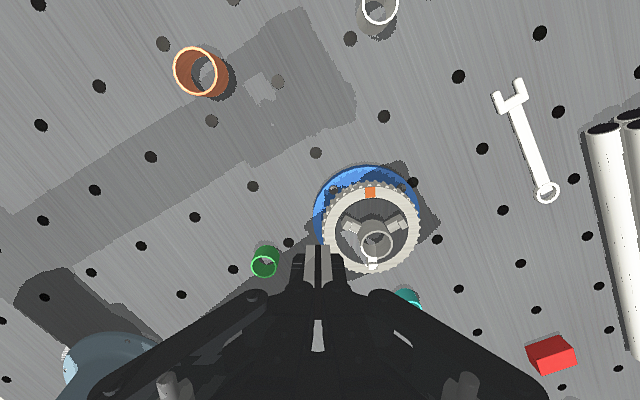

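The wrist view shows the shut fingertips at about (318, 250). The ring is around (372, 228) with its orange mark at (370, 192), and both decoys are clear of the path. I'll finish the spin and descend beside the rim.

Emit:
move_arm([
  {"grip": -1, "dp": [0, 0, 0], "spin": 8.2},
  {"grip": -1, "dp": [0, 0, 0], "spin": 8.2},
  {"grip": -1, "dp": [0, 0, 0], "spin": 8.2},
  {"grip": -1, "dp": [0, 0, 0], "spin": 8.2},
  {"grip": -1, "dp": [0, 0, 0], "spin": 8.2},
  {"grip": -1, "dp": [0, 0, 0], "spin": 8.2},
  {"grip": -1, "dp": [0, 0, 0], "spin": 8.2},
  {"grip": -1, "dp": [0, 0, 0], "spin": 8.2},
  {"grip": -1, "dp": [0, 0, 0], "spin": 8.2},
  {"grip": -1, "dp": [0, 0, 0], "spin": 8.2},
  {"grip": -1, "dp": [0, 0, 0], "spin": 0},
])

```text
time_s: 3.75
tool_pos: [491.0, 176.4, 250.1]
tool_rot: [[-0.334, -0.943, -0.0], [-0.943, 0.334, -0.0], [0.0, 0.0, -1.0]]
wrist_force: [-0.3, -0.9, -0.8]
width: 0.002
```

Emit:
move_arm([
  {"grip": -1, "dp": [0, 0, 0.0235], "spin": 0},
  {"grip": -1, "dp": [0, 0, 0.0235], "spin": 0},
  {"grip": -1, "dp": [0, 0, 0.0235], "spin": 0},
  {"grip": -1, "dp": [0, 0, 0.0235], "spin": 0},
  {"grip": -1, "dp": [0, 0, 0.0235], "spin": 0},
  {"grip": -1, "dp": [0, 0, 0.0235], "spin": 0},
  {"grip": -1, "dp": [0, 0, 0.0235], "spin": 0},
  {"grip": -1, "dp": [0, 0, 0.0235], "spin": 0},
  {"grip": -1, "dp": [0, 0, 0], "spin": 0},
])

```text
time_s: 4.65
tool_pos: [488.4, 176.0, 59.1]
tool_rot: [[-0.332, -0.943, -0.007], [-0.943, 0.332, -0.001], [0.003, 0.006, -1.0]]
wrist_force: [-1.0, 0.5, -0.2]
width: 0.001
```

```bash
python3 - <<'E'
from h import *
st()
fs=[grab_frame(n)["color"] for n in("scene","side")]
o=[cv2.resize(im,None,fx=3,fy=3) for im in(fs[0][140:260,320:450],fs[1][120:240,220:350])]
cv2.imwrite("pics/c1.png",np.hstack(o)[:,:,::-1])
E
```

```text
t 4.65 p [488.4 176.   59.1] psi -109.4 R 95.1 th 108.8 F [-1.   0.5 -0.2] w 0.0 q [  7.  12. 114.   0.  54. 117.]
```

View pics/c1.png

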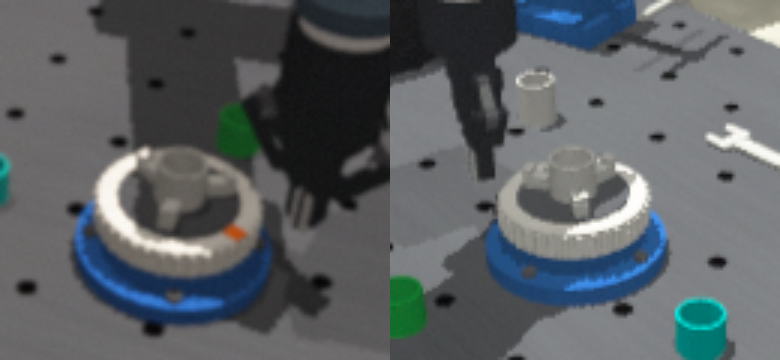

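Emit:
move_arm([
  {"grip": -1, "dp": [0.004, -0.003, 0], "spin": 0},
  {"grip": -1, "dp": [0.004, -0.003, 0], "spin": 0},
  {"grip": -1, "dp": [0.0016, -0.0012, 0], "spin": 0},
  {"grip": -1, "dp": [0, 0, 0], "spin": 0},
])

```text
time_s: 5.15
tool_pos: [495.3, 164.6, 63.0]
tool_rot: [[-0.337, -0.942, 0.001], [-0.942, 0.337, 0.0], [-0.001, -0.001, -1.0]]
wrist_force: [0.5, 0.7, -0.2]
width: -0.0
```

Emit:
move_arm([
  {"grip": -1, "dp": [0.0016, -0.0012, 0], "spin": 0},
  {"grip": -1, "dp": [0, 0, 0], "spin": 0},
])

```text
time_s: 5.35
tool_pos: [495.4, 162.9, 62.4]
tool_rot: [[-0.336, -0.942, 0.0], [-0.942, 0.336, 0.0], [-0.0, -0.0, -1.0]]
wrist_force: [-0.1, -0.4, -0.9]
width: 0.0
```

Emit:
move_arm([
  {"grip": -1, "dp": [0.0012, -0.0009, 0], "spin": 0},
  {"grip": -1, "dp": [0, 0, 0], "spin": 0},
])

```text
time_s: 5.55
tool_pos: [495.7, 161.5, 62.2]
tool_rot: [[-0.336, -0.942, -0.0], [-0.942, 0.336, -0.0], [0.0, 0.0, -1.0]]
wrist_force: [1.3, -0.4, 0.5]
width: 0.001
```

```bash
python3 -c "
from h import *
st()"
```

```text
t 5.55 p [495.7 161.5  62.2] psi -109.6 R 79.0 th 107.1 F [ 1.3 -0.4  0.5] w 0.0 q [  6.  12. 114.  -0.  54. 115.]
```

Emit:
move_arm([
  {"grip": -1, "dp": [0.0012, -0.0009, 0], "spin": 0},
  {"grip": -1, "dp": [0, 0, 0], "spin": 0},
])

```text
time_s: 5.75
tool_pos: [496.2, 160.1, 62.3]
tool_rot: [[-0.336, -0.942, 0.0], [-0.942, 0.336, -0.0], [0.0, -0.0, -1.0]]
wrist_force: [0.3, -0.4, -0.2]
width: 0.0
```

Emit:
move_arm([
  {"grip": -1, "dp": [0.0012, -0.0009, 0], "spin": 0},
  {"grip": -1, "dp": [0, 0, 0], "spin": 0},
])

```text
time_s: 5.95
tool_pos: [496.7, 158.6, 62.3]
tool_rot: [[-0.336, -0.942, 0.0], [-0.942, 0.336, -0.0], [0.0, -0.0, -1.0]]
wrist_force: [-0.6, 0.1, -0.3]
width: 0.0
```

Emit:
move_arm([
  {"grip": -1, "dp": [0.0012, -0.0009, 0], "spin": 0},
  {"grip": -1, "dp": [0, 0, 0], "spin": 0},
])

```text
time_s: 6.15
tool_pos: [496.7, 157.7, 62.2]
tool_rot: [[-0.337, -0.942, -0.001], [-0.942, 0.337, 0.001], [-0.001, 0.001, -1.0]]
wrist_force: [-1.7, 3.0, 0.3]
width: 0.001
```

Contact is at TCP R≈75 with about 3 N radial. I'll start the drive gently and check it.

Emit:
move_arm([
  {"grip": -1, "dp": [0.00404, 0.00338, 0], "spin": -4},
  {"grip": -1, "dp": [0.00324, 0.00398, 0], "spin": -4},
  {"grip": -1, "dp": [0.00324, 0.00398, 0], "spin": -4},
  {"grip": -1, "dp": [0.00324, 0.00398, 0], "spin": -4},
  {"grip": -1, "dp": [0.00324, 0.00398, 0], "spin": -4},
])

```text
time_s: 6.65
tool_pos: [474.3, 145.2, 62.3]
tool_rot: [[0.009, -1.0, -0.0], [-1.0, -0.009, 0.001], [-0.001, 0.0, -1.0]]
wrist_force: [-0.5, 5.0, 0.2]
width: -0.002
```

```bash
cat >> h.py <<'E'
def mark(n="scene"):
    f=grab_frame(n);h=cv2.cvtColor(f["color"],cv2.COLOR_RGB2HSV)
    v,u=np.mgrid[:400,:640];E=np.array(f["extrinsics"])
    d=np.stack([(u-f["cx"])/f["fx"],(v-f["cy"])/f["fy"],np.ones(u.shape)],-1)@E[:3,:3].T
    G=E[:3,3]+d*((58-E[2,3])/d[...,2])[...,None]
    r=np.hypot(G[...,0]-C[0],G[...,1]-C[1])
    m=(h[...,0]>5)&(h[...,0]<22)&(h[...,1]>100)&(r>38)&(r<66)
    if m.sum()<4: print(n,"mark unseen",m.sum());return
    p=G[m][:,:2].mean(0)-C;print(n,"mark",m.sum(),"r",np.hypot(*p).round(1),"ang",np.degrees(np.arctan2(p[1],p[0])).round(1))
E
python3 -c "
from h import *
st();mark();mark('side');mark('wrist')"
```

```text
t 6.65 p [474.3 145.2  62.3] psi -89.5 R 74.2 th 127.0 F [-0.5  5.   0.2] w -0.0 q [  4.   9. 118.   0.  54.  93.]
scene mark 30 r 52.5 ang 87.8
side mark 10 r 53.4 ang 86.1
wrist mark 673 r 53.7 ang 87.3
```

The ring follows the finger (mark 68.2° → 87.5°), so I'll continue the stroke.

Emit:
move_arm([
  {"grip": -1, "dp": [0.00503, 0.0059, 0], "spin": -6},
  {"grip": -1, "dp": [0.00675, 0.00771, 0], "spin": -8},
  {"grip": -1, "dp": [0.00675, 0.00771, 0], "spin": -8},
  {"grip": -1, "dp": [0.00675, 0.00771, 0], "spin": -8},
  {"grip": -1, "dp": [0.00675, 0.00771, 0], "spin": -8},
  {"grip": -1, "dp": [0.00675, 0.00771, 0], "spin": -8},
  {"grip": -1, "dp": [0.00675, 0.00771, 0], "spin": -8},
  {"grip": -1, "dp": [0.00675, 0.00771, 0], "spin": -8},
  {"grip": -1, "dp": [0.00675, 0.00771, 0], "spin": -8},
  {"grip": -1, "dp": [0.00675, 0.00771, 0], "spin": -8},
])

```text
time_s: 7.8
tool_pos: [452.6, 54.1, 61.9]
tool_rot: [[0.98, -0.197, -0.002], [-0.197, -0.98, -0.0], [-0.002, 0.001, -1.0]]
wrist_force: [-2.2, 1.1, -0.3]
width: -0.004
```

```bash
python3 -c "
from h import *
st();mark();mark('side');mark('wrist')"
```

```text
t 7.8 p [452.6  54.1  61.9] psi -11.4 R 73.7 th -154.3 F [-2.2  1.1 -0.3] w -0.0 q [ -7.   4. 123.  -0.  53.   4.]
scene mark 28 r 55.9 ang 162.7
side mark unseen 0
wrist mark 690 r 52.9 ang 162.7
```

Emit:
move_arm([
  {"grip": -1, "dp": [0.00755, 0.00711, 0], "spin": -8},
  {"grip": -1, "dp": [0.00666, 0.00761, 0], "spin": -8},
  {"grip": -1, "dp": [0.00666, 0.00761, 0], "spin": -8},
  {"grip": -1, "dp": [0.00666, 0.00761, 0], "spin": -8},
  {"grip": -1, "dp": [0.00666, 0.00761, 0], "spin": -8},
  {"grip": -1, "dp": [0.00666, 0.00761, 0], "spin": -8},
  {"grip": -1, "dp": [0.00666, 0.00761, 0], "spin": -8},
  {"grip": -1, "dp": [0.00666, 0.00761, 0], "spin": -8},
])

```text
time_s: 8.75
tool_pos: [519.1, 12.9, 62.1]
tool_rot: [[0.609, 0.794, -0.001], [0.793, -0.609, -0.002], [-0.002, 0.001, -1.0]]
wrist_force: [-1.7, -3.7, 0.9]
width: 0.004
```

```bash
python3 -c "
from h import *
st();mark();mark('wrist')"
```

```text
t 8.75 p [519.1  12.9  62.1] psi 52.5 R 73.1 th -89.9 F [-1.7 -3.7  0.9] w 0.0 q [-11.  12. 114.  -0.  54. -63.]
scene mark unseen 0
wrist mark 679 r 52.5 ang -133.2
```

Emit:
move_arm([
  {"grip": -1, "dp": [0.00666, 0.00761, 0], "spin": -8},
  {"grip": -1, "dp": [0.00666, 0.00761, 0], "spin": -8},
  {"grip": -1, "dp": [0.00666, 0.00761, 0], "spin": -8},
  {"grip": -1, "dp": [0.00666, 0.00761, 0], "spin": -8},
  {"grip": -1, "dp": [0.00666, 0.00761, 0], "spin": -8},
  {"grip": -1, "dp": [0.00666, 0.00761, 0], "spin": -8},
  {"grip": -1, "dp": [0.00666, 0.00761, 0], "spin": -8},
  {"grip": -1, "dp": [0.00666, 0.00761, 0], "spin": -8},
  {"grip": -1, "dp": [0.00666, 0.00761, 0], "spin": -8},
  {"grip": -1, "dp": [0, 0, 0], "spin": 0},
])

```text
time_s: 9.85
tool_pos: [589.7, 64.0, 62.8]
tool_rot: [[-0.561, 0.828, 0.004], [0.828, 0.561, -0.0], [-0.002, 0.003, -1.0]]
wrist_force: [4.9, -1.3, -2.5]
width: -0.002
```

```bash
python3 -c "
from h import *
st();mark();mark('wrist')"
```

```text
t 9.85 p [589.7  64.   62.8] psi 124.2 R 74.0 th -17.3 F [ 4.9 -1.3 -2.5] w -0.0 q [  -5.   20.  103.    0.   56. -129.]
scene mark unseen 0
wrist mark 681 r 52.4 ang -61.2
```

Mark at 298.8°, so 230.6° done. Next I retract and swing back around outside the rim.

Emit:
move_arm([
  {"grip": -1, "dp": [-0.0074, 0.0056, 0], "spin": 0},
  {"grip": -1, "dp": [-0.0074, 0.0056, 0], "spin": 0},
  {"grip": -1, "dp": [-0.00741, -0.01144, 0], "spin": 8.5},
  {"grip": -1, "dp": [-0.00741, -0.01144, 0], "spin": 8.5},
  {"grip": -1, "dp": [-0.00741, -0.01144, 0], "spin": 8.5},
  {"grip": -1, "dp": [-0.00741, -0.01144, 0], "spin": 8.5},
  {"grip": -1, "dp": [-0.00741, -0.01144, 0], "spin": 8.5},
  {"grip": -1, "dp": [-0.00741, -0.01144, 0], "spin": 8.5},
  {"grip": -1, "dp": [-0.00741, -0.01144, 0], "spin": 8.5},
  {"grip": -1, "dp": [-0.00741, -0.01144, 0], "spin": 8.5},
  {"grip": -1, "dp": [-0.00741, -0.01144, 0], "spin": 8.5},
  {"grip": -1, "dp": [-0.00741, -0.01144, 0], "spin": 8.5},
])

```text
time_s: 11.15
tool_pos: [497.0, -3.5, 62.4]
tool_rot: [[0.779, 0.627, -0.001], [0.627, -0.779, 0.0], [-0.0, -0.0, -1.0]]
wrist_force: [0.5, 0.5, 0.5]
width: 0.001
```

```bash
python3 -c "
from h import *
st();mark();mark('wrist')"
```

```text
t 11.15 p [497.   -3.5  62.4] psi 38.8 R 92.2 th -103.8 F [0.5 0.5 0.5] w 0.0 q [-14.   9. 117.   0.  54. -52.]
scene mark 29 r 52.3 ang -62.2
wrist mark 518 r 52.2 ang -61.4
```

Emit:
move_arm([
  {"grip": -1, "dp": [-0.00741, -0.01144, 0], "spin": 8.5},
  {"grip": -1, "dp": [-0.00741, -0.01144, 0], "spin": 8.5},
  {"grip": -1, "dp": [-0.00741, -0.01144, 0], "spin": 8.5},
  {"grip": -1, "dp": [-0.00741, -0.01144, 0], "spin": 8.5},
  {"grip": -1, "dp": [-0.00741, -0.01144, 0], "spin": 8.5},
  {"grip": -1, "dp": [-0.00741, -0.01144, 0], "spin": 8.5},
  {"grip": -1, "dp": [-0.00741, -0.01144, 0], "spin": 8.5},
  {"grip": -1, "dp": [-0.00741, -0.01144, 0], "spin": 8.5},
  {"grip": -1, "dp": [-0.00741, -0.01144, 0], "spin": 8.5},
  {"grip": -1, "dp": [-0.00741, -0.01144, 0], "spin": 8.5},
  {"grip": -1, "dp": [-0.00741, -0.01144, 0], "spin": 8.5},
  {"grip": -1, "dp": [-0.00741, -0.01144, 0], "spin": 8.5},
])

```text
time_s: 12.45
tool_pos: [436.6, 126.5, 62.6]
tool_rot: [[0.456, -0.89, 0.0], [-0.89, -0.456, 0.0], [0.0, -0.0, -1.0]]
wrist_force: [-0.1, -0.4, 0.5]
width: 0.006
```

Emit:
move_arm([
  {"grip": -1, "dp": [-0.00741, -0.01144, 0], "spin": 8.5},
  {"grip": -1, "dp": [-0.00741, -0.01144, 0], "spin": 8.5},
  {"grip": -1, "dp": [-0.00741, -0.01144, 0], "spin": 8.5},
  {"grip": -1, "dp": [-0.00741, -0.01144, 0], "spin": 8.5},
  {"grip": -1, "dp": [-0.00741, -0.01144, 0], "spin": 8.5},
  {"grip": -1, "dp": [-0.00741, -0.01144, 0], "spin": 8.5},
  {"grip": -1, "dp": [0, 0, 0], "spin": 0},
])

```text
time_s: 13.15
tool_pos: [499.5, 176.2, 62.9]
tool_rot: [[-0.399, -0.917, 0.002], [-0.917, 0.399, 0.0], [-0.001, -0.002, -1.0]]
wrist_force: [-0.7, 0.4, 0.9]
width: 0.003
```

```bash
python3 -c "
from h import *
st();mark();mark('wrist')"
```

```text
t 13.15 p [499.5 176.2  62.9] psi -113.5 R 92.2 th 102.2 F [-0.7  0.4  0.9] w 0.0 q [  7.  13. 113.   0.  54. 121.]
scene mark 24 r 52.2 ang -63.0
wrist mark 85 r 48.9 ang -58.6
```

Emit:
move_arm([
  {"grip": -1, "dp": [0.0056, -0.00425, 0], "spin": 0},
  {"grip": -1, "dp": [0.0056, -0.00425, 0], "spin": 0},
  {"grip": -1, "dp": [0.0024, -0.0018, 0], "spin": 0},
  {"grip": -1, "dp": [0.0019, -0.0015, 0], "spin": 0},
  {"grip": -1, "dp": [0.0032, 0.00392, 0], "spin": -4},
  {"grip": -1, "dp": [0.00666, 0.00761, 0], "spin": -8},
  {"grip": -1, "dp": [0.00666, 0.00761, 0], "spin": -8},
  {"grip": -1, "dp": [0.00666, 0.00761, 0], "spin": -8},
  {"grip": -1, "dp": [0.00666, 0.00761, 0], "spin": -8},
  {"grip": -1, "dp": [0.00666, 0.00761, 0], "spin": -8},
])

```text
time_s: 14.25
tool_pos: [456.3, 125.4, 62.0]
tool_rot: [[0.354, -0.935, -0.002], [-0.935, -0.354, 0.001], [-0.002, 0.001, -1.0]]
wrist_force: [-1.2, 1.9, -0.2]
width: -0.004
```

```bash
python3 -c "
from h import *
st();mark();mark('wrist')"
```

```text
t 14.25 p [456.3 125.4  62. ] psi -69.3 R 74.0 th 147.9 F [-1.2  1.9 -0.2] w -0.0 q [  2.   6. 121.   0.  53.  71.]
scene mark 34 r 52.1 ang -23.3
wrist mark 845 r 53.2 ang -21.6
```

Emit:
move_arm([
  {"grip": -1, "dp": [0.00706, 0.00731, 0], "spin": -8},
  {"grip": -1, "dp": [0.00666, 0.00761, 0], "spin": -8},
  {"grip": -1, "dp": [0.00666, 0.00761, 0], "spin": -8},
  {"grip": -1, "dp": [0.00666, 0.00761, 0], "spin": -8},
  {"grip": -1, "dp": [0.00666, 0.00761, 0], "spin": -8},
  {"grip": -1, "dp": [0.00666, 0.00761, 0], "spin": -8},
  {"grip": -1, "dp": [0.00666, 0.00761, 0], "spin": -8},
  {"grip": -1, "dp": [0.00666, 0.00761, 0], "spin": -8},
  {"grip": -1, "dp": [0.00666, 0.00761, 0], "spin": -8},
  {"grip": -1, "dp": [0.00666, 0.00761, 0], "spin": -8},
  {"grip": -1, "dp": [0.00666, 0.00761, 0], "spin": -8},
])

```text
time_s: 15.45
tool_pos: [477.4, 25.8, 61.8]
tool_rot: [[0.948, 0.318, -0.003], [0.318, -0.948, -0.0], [-0.003, -0.0, -1.0]]
wrist_force: [-3.5, -1.2, 0.3]
width: -0.002
```

```bash
python3 -c "
from h import *
st();mark();mark('wrist')"
```

```text
t 15.45 p [477.4  25.8  61.8] psi 18.5 R 73.2 th -124.6 F [-3.5 -1.2  0.3] w -0.0 q [-11.   7. 120.  -0.  53. -29.]
scene mark 28 r 52.4 ang 63.0
wrist mark 920 r 53.4 ang 63.7
```

Emit:
move_arm([
  {"grip": -1, "dp": [0.00666, 0.00761, 0], "spin": -8},
  {"grip": -1, "dp": [0.00666, 0.00761, 0], "spin": -8},
  {"grip": -1, "dp": [0.00666, 0.00761, 0], "spin": -8},
  {"grip": -1, "dp": [0.00666, 0.00761, 0], "spin": -8},
  {"grip": -1, "dp": [0.00666, 0.00761, 0], "spin": -8},
  {"grip": -1, "dp": [0.00666, 0.00761, 0], "spin": -8},
  {"grip": -1, "dp": [0.00666, 0.00761, 0], "spin": -8},
  {"grip": -1, "dp": [0.00666, 0.00761, 0], "spin": -8},
  {"grip": -1, "dp": [0.00666, 0.00761, 0], "spin": -8},
  {"grip": -1, "dp": [0.00666, 0.00761, 0], "spin": -8},
  {"grip": -1, "dp": [0.00666, 0.00761, 0], "spin": -8},
  {"grip": -1, "dp": [0.00666, 0.00761, 0], "spin": -8},
])

```text
time_s: 16.75
tool_pos: [584.3, 51.0, 62.5]
tool_rot: [[-0.413, 0.911, 0.003], [0.911, 0.413, -0.002], [-0.003, 0.002, -1.0]]
wrist_force: [3.9, -4.3, -3.8]
width: -0.002
```

```bash
python3 -c "
from h import *
st();mark();mark('wrist')"
```

```text
t 16.75 p [584.3  51.   62.5] psi 114.4 R 74.1 th -28.2 F [ 3.9 -4.3 -3.8] w -0.0 q [  -6.   19.  104.   -0.   56. -120.]
scene mark 21 r 54.5 ang 158.5
wrist mark 906 r 53.3 ang 157.9
```

Emit:
move_arm([
  {"grip": -1, "dp": [0.00666, 0.00761, 0], "spin": -8},
  {"grip": -1, "dp": [0.00666, 0.00761, 0], "spin": -8},
  {"grip": -1, "dp": [0.00666, 0.00761, 0], "spin": -8},
  {"grip": -1, "dp": [0, 0, 0], "spin": 0},
  {"grip": -1, "dp": [-0.0074, 0.0056, 0], "spin": 0},
  {"grip": -1, "dp": [-0.0082, 0.0062, 0], "spin": 0},
  {"grip": -1, "dp": [-0.00741, -0.01144, 0], "spin": 8.5},
  {"grip": -1, "dp": [-0.00741, -0.01144, 0], "spin": 8.5},
  {"grip": -1, "dp": [-0.00741, -0.01144, 0], "spin": 8.5},
  {"grip": -1, "dp": [-0.00741, -0.01144, 0], "spin": 8.5},
  {"grip": -1, "dp": [-0.00741, -0.01144, 0], "spin": 8.5},
  {"grip": -1, "dp": [-0.00741, -0.01144, 0], "spin": 8.5},
])

```text
time_s: 18.05
tool_pos: [571.7, 9.5, 62.4]
tool_rot: [[0.056, 0.998, -0.0], [0.998, -0.056, 0.0], [0.0, -0.0, -1.0]]
wrist_force: [0.5, -0.9, -0.1]
width: 0.001
```

```bash
python3 -c "
from h import *
st();mark();mark('wrist')"
```

```text
t 18.05 p [571.7   9.5  62.4] psi 86.8 R 92.9 th -55.4 F [ 0.5 -0.9 -0.1] w 0.0 q [-10.  18. 107.   0.  56. -97.]
scene mark unseen 0
wrist mark 1119 r 52.9 ang -178.8
```

Emit:
move_arm([
  {"grip": -1, "dp": [-0.00741, -0.01144, 0], "spin": 8.5},
  {"grip": -1, "dp": [-0.00741, -0.01144, 0], "spin": 8.5},
  {"grip": -1, "dp": [-0.00741, -0.01144, 0], "spin": 8.5},
  {"grip": -1, "dp": [-0.00741, -0.01144, 0], "spin": 8.5},
  {"grip": -1, "dp": [-0.00741, -0.01144, 0], "spin": 8.5},
  {"grip": -1, "dp": [-0.00741, -0.01144, 0], "spin": 8.5},
  {"grip": -1, "dp": [-0.00741, -0.01144, 0], "spin": 8.5},
  {"grip": -1, "dp": [-0.00741, -0.01144, 0], "spin": 8.5},
  {"grip": -1, "dp": [-0.00741, -0.01144, 0], "spin": 8.5},
  {"grip": -1, "dp": [-0.00741, -0.01144, 0], "spin": 8.5},
  {"grip": -1, "dp": [-0.00741, -0.01144, 0], "spin": 8.5},
  {"grip": -1, "dp": [-0.00741, -0.01144, 0], "spin": 8.5},
])

```text
time_s: 19.35
tool_pos: [434.8, 51.4, 62.7]
tool_rot: [[0.966, -0.257, 0.0], [-0.257, -0.966, 0.0], [0.0, -0.0, -1.0]]
wrist_force: [0.5, 0.4, -0.8]
width: 0.003
```

```bash
python3 -c "
from h import *
st();mark();mark('wrist')"
```

```text
t 19.35 p [434.8  51.4  62.7] psi -14.9 R 91.1 th -157.7 F [ 0.5  0.4 -0.8] w 0.0 q [ -8.   1. 126.   0.  53.   7.]
scene mark unseen 0
wrist mark 651 r 52.9 ang -178.8
```

Emit:
move_arm([
  {"grip": -1, "dp": [-0.00741, -0.01144, 0], "spin": 8.5},
  {"grip": -1, "dp": [-0.00741, -0.01144, 0], "spin": 8.5},
  {"grip": -1, "dp": [-0.00741, -0.01144, 0], "spin": 8.5},
  {"grip": -1, "dp": [-0.00741, -0.01144, 0], "spin": 8.5},
  {"grip": -1, "dp": [-0.00741, -0.01144, 0], "spin": 8.5},
  {"grip": -1, "dp": [-0.00741, -0.01144, 0], "spin": 8.5},
  {"grip": -1, "dp": [-0.00741, -0.01144, 0], "spin": 8.5},
  {"grip": -1, "dp": [-0.00741, -0.01144, 0], "spin": 8.5},
  {"grip": -1, "dp": [-0.00741, -0.01144, 0], "spin": 8.5},
  {"grip": -1, "dp": [-0.00741, -0.01144, 0], "spin": 8.5},
  {"grip": -1, "dp": [-0.00741, -0.01144, 0], "spin": 8.5},
  {"grip": -1, "dp": [-0.00741, -0.01144, 0], "spin": 8.5},
])

```text
time_s: 20.65
tool_pos: [503.9, 176.8, 62.4]
tool_rot: [[-0.449, -0.893, 0.001], [-0.893, 0.449, 0.0], [-0.0, -0.0, -1.0]]
wrist_force: [0.4, 0.2, 0.6]
width: -0.001
```

Emit:
move_arm([
  {"grip": -1, "dp": [0.0056, -0.00425, 0], "spin": 0},
  {"grip": -1, "dp": [0.0056, -0.00425, 0], "spin": 0},
  {"grip": -1, "dp": [0, 0, 0], "spin": 0},
])

```text
time_s: 20.95
tool_pos: [504.5, 161.8, 62.0]
tool_rot: [[-0.447, -0.895, -0.001], [-0.895, 0.447, 0.0], [0.0, 0.001, -1.0]]
wrist_force: [-0.7, 0.4, 0.7]
width: 0.001
```

```bash
python3 -c "
from h import *
st();mark();mark('wrist')"
```

```text
t 20.95 p [504.5 161.8  62. ] psi -116.5 R 77.2 th 100.8 F [-0.7  0.4  0.7] w 0.0 q [  6.  13. 113.   0.  54. 122.]
scene mark unseen 1
wrist mark 502 r 52.8 ang -178.6
```

Emit:
move_arm([
  {"grip": -1, "dp": [0.0021, -0.0016, 0], "spin": 0},
  {"grip": -1, "dp": [0.0021, -0.0016, 0], "spin": 0},
  {"grip": -1, "dp": [0.0032, 0.00392, 0], "spin": -4},
  {"grip": -1, "dp": [0.00666, 0.00761, 0], "spin": -8},
  {"grip": -1, "dp": [0.00666, 0.00761, 0], "spin": -8},
  {"grip": -1, "dp": [0.00666, 0.00761, 0], "spin": -8},
  {"grip": -1, "dp": [0.00666, 0.00761, 0], "spin": -8},
  {"grip": -1, "dp": [0.00666, 0.00761, 0], "spin": -8},
  {"grip": -1, "dp": [0.00666, 0.00761, 0], "spin": -8},
  {"grip": -1, "dp": [0.00666, 0.00761, 0], "spin": -8},
  {"grip": -1, "dp": [0.00666, 0.00761, 0], "spin": -8},
])

```text
time_s: 22.15
tool_pos: [446.6, 100.8, 61.8]
tool_rot: [[0.666, -0.746, -0.002], [-0.746, -0.666, 0.001], [-0.002, 0.001, -1.0]]
wrist_force: [-1.8, 3.3, -0.3]
width: -0.004
```

```bash
python3 -c "
from h import *
st();mark();mark('wrist')"
```

```text
t 22.15 p [446.6 100.8  61.8] psi -48.2 R 73.8 th 168.4 F [-1.8  3.3 -0.3] w -0.0 q [ -2.   4. 123.   0.  53.  47.]
scene mark 21 r 55.4 ang -115.1
wrist mark 30 r 27.3 ang -63.7
```

Emit:
move_arm([
  {"grip": -1, "dp": [0.00666, 0.00761, 0], "spin": -8},
  {"grip": -1, "dp": [0.00666, 0.00761, 0], "spin": -8},
  {"grip": -1, "dp": [0.00666, 0.00761, 0], "spin": -8},
  {"grip": -1, "dp": [0.00666, 0.00761, 0], "spin": -8},
  {"grip": -1, "dp": [0.00666, 0.00761, 0], "spin": -8},
  {"grip": -1, "dp": [0.00666, 0.00761, 0], "spin": -8},
  {"grip": -1, "dp": [0.00666, 0.00761, 0], "spin": -8},
  {"grip": -1, "dp": [0.00666, 0.00761, 0], "spin": -8},
  {"grip": -1, "dp": [0.00666, 0.00761, 0], "spin": -8},
  {"grip": -1, "dp": [0.00666, 0.00761, 0], "spin": -8},
])

```text
time_s: 23.25
tool_pos: [492.0, 18.2, 61.8]
tool_rot: [[0.852, 0.524, -0.003], [0.524, -0.852, -0.001], [-0.003, -0.0, -1.0]]
wrist_force: [-3.0, -3.8, 0.4]
width: 0.002
```

```bash
python3 -c "
from h import *
st();mark();mark('wrist')"
```

```text
t 23.25 p [492.   18.2  61.8] psi 31.6 R 73.0 th -111.7 F [-3.  -3.8  0.4] w 0.0 q [-11.   9. 118.  -0.  54. -43.]
scene mark 30 r 52.2 ang -35.8
wrist mark 490 r 52.5 ang -33.4
```

Emit:
move_arm([
  {"grip": -1, "dp": [0.00666, 0.00761, 0], "spin": -8},
  {"grip": -1, "dp": [0.00666, 0.00761, 0], "spin": -8},
  {"grip": -1, "dp": [0.00666, 0.00761, 0], "spin": -8},
  {"grip": -1, "dp": [0.00666, 0.00761, 0], "spin": -8},
  {"grip": -1, "dp": [0.00666, 0.00761, 0], "spin": -8},
  {"grip": -1, "dp": [0.00666, 0.00761, 0], "spin": -8},
  {"grip": -1, "dp": [0.00666, 0.00761, 0], "spin": -8},
  {"grip": -1, "dp": [0.00666, 0.00761, 0], "spin": -8},
  {"grip": -1, "dp": [0.00666, 0.00761, 0], "spin": -8},
  {"grip": -1, "dp": [0.00666, 0.00761, 0], "spin": -8},
  {"grip": -1, "dp": [0.00666, 0.00761, 0], "spin": -8},
  {"grip": -1, "dp": [0, 0, 0], "spin": 0},
])

```text
time_s: 24.55
tool_pos: [587.4, 58.0, 62.8]
tool_rot: [[-0.488, 0.873, 0.005], [0.873, 0.488, -0.001], [-0.003, 0.004, -1.0]]
wrist_force: [4.5, -1.5, -2.8]
width: 0.0
```

```bash
python3 -c "
from h import *
st();mark();mark('wrist')"
```

```text
t 24.55 p [587.4  58.   62.8] psi 119.2 R 73.9 th -22.2 F [ 4.5 -1.5 -2.8] w 0.0 q [  -5.   20.  104.   -0.   56. -125.]
scene mark 33 r 52.0 ang 54.7
wrist mark 485 r 53.4 ang 54.5
```

Emit:
move_arm([
  {"grip": -1, "dp": [0.0032, 0.00392, 0], "spin": -4},
  {"grip": -1, "dp": [0.0032, 0.00392, 0], "spin": -4},
  {"grip": -1, "dp": [0.0032, 0.00392, 0], "spin": -4},
  {"grip": -1, "dp": [0, 0, 0], "spin": 0},
  {"grip": -1, "dp": [0, 0, 0], "spin": 0},
])

```text
time_s: 25.15
tool_pos: [591.6, 71.8, 63.0]
tool_rot: [[-0.656, 0.754, 0.004], [0.754, 0.656, -0.0], [-0.003, 0.003, -1.0]]
wrist_force: [5.6, -0.9, -2.4]
width: 0.001
```

```bash
python3 -c "
from h import *
st();mark();mark();mark('side');mark('wrist')"
```

```text
t 25.15 p [591.6  71.8  63. ] psi 131.0 R 74.0 th -11.1 F [ 5.6 -0.9 -2.4] w 0.0 q [  -4.   20.  103.    0.   56. -135.]
scene mark 30 r 52.4 ang 66.4
scene mark 30 r 52.4 ang 66.4
side mark unseen 0
wrist mark 483 r 53.5 ang 65.4
```

Emit:
move_arm([
  {"grip": -1, "dp": [0.00156, 0.00199, 0], "spin": -2},
  {"grip": -1, "dp": [0, 0, 0], "spin": 0},
  {"grip": -1, "dp": [0, 0, 0], "spin": 0},
])

```text
time_s: 25.65
tool_pos: [592.1, 74.1, 63.0]
tool_rot: [[-0.682, 0.731, 0.004], [0.731, 0.682, -0.0], [-0.003, 0.003, -1.0]]
wrist_force: [5.7, -1.5, -1.7]
width: 0.003
```

```bash
python3 -c "
from h import *
st();mark();mark('wrist')
f=grab_frame('scene');h=cv2.cvtColor(f['color'],cv2.COLOR_RGB2HSV)[200:235,380:415].astype(int)
m=(h[...,0]>5)&(h[...,0]<22)&(h[...,1]>100);v,u=np.nonzero(m);print(m.sum(),u.mean()+380,v.mean()+200)
h=cv2.cvtColor(cv2.imread('pics/scene1.png'),cv2.COLOR_BGR2HSV)[200:235,380:415].astype(int)
m=(h[...,0]>5)&(h[...,0]<22)&(h[...,1]>100);v,u=np.nonzero(m);print('initial',m.sum(),u.mean()+380,v.mean()+200)
"
```

```text
t 25.65 p [592.1  74.1  63. ] psi 133.0 R 74.0 th -9.2 F [ 5.7 -1.5 -1.7] w 0.0 q [  -4.   20.  103.   -0.   56. -137.]
scene mark 28 r 52.3 ang 67.4
wrist mark 479 r 53.6 ang 67.1
29 397.44827586206895 217.20689655172413
initial 30 397.8 217.2
```

Emit:
move_arm([
  {"grip": -1, "dp": [0.0008, 0.001, 0], "spin": -1},
  {"grip": -1, "dp": [0, 0, 0], "spin": 0},
  {"grip": -1, "dp": [-0.004, 0.003, 0], "spin": 0},
  {"grip": -1, "dp": [-0.008, 0.006, 0], "spin": 0},
  {"grip": -1, "dp": [-0.008, 0.006, 0], "spin": 0},
  {"grip": -1, "dp": [0, 0, -0.03], "spin": 0},
  {"grip": -1, "dp": [0, 0, -0.04], "spin": 0},
  {"grip": -1, "dp": [0, 0, -0.04], "spin": 0},
  {"grip": -1, "dp": [0, 0, -0.04], "spin": 0},
  {"grip": -1, "dp": [0, 0, -0.03], "spin": 0},
  {"grip": -1, "dp": [0, 0, 0], "spin": 0},
  {"grip": -1, "dp": [0, 0, 0], "spin": 0},
])

```text
time_s: 27.0
tool_pos: [616.3, 71.8, 242.9]
tool_rot: [[-0.699, 0.716, 0.001], [0.716, 0.699, 0.0], [-0.001, 0.001, -1.0]]
wrist_force: [-0.3, 0.6, -1.0]
width: -0.001
```

```bash
python3 -c "
from h import *
st();mark();mark('side');mark('wrist')
f=[grab_frame(n) for n in('scene','side','wrist')];save(f[0],'scene2.png')
h=cv2.cvtColor(f[0]['color'],cv2.COLOR_RGB2HSV)[200:235,380:415].astype(int)
m=(h[...,0]>5)&(h[...,0]<22)&(h[...,1]>100);v,u=np.nonzero(m);print(m.sum(),u.mean()+380,v.mean()+200)
for g in f[:2]:
    P=pts(g);r=np.hypot(P[...,0]-C[0],P[...,1]-C[1]);m=(r<25)&(P[...,2]>82)&(P[...,2]<100);print('tube',P[m].mean(0).round(1),P[m].max(0).round(1),P[m].min(0).round(1))
a=cv2.resize(f[0]['color'][150:250,320:440],None,fx=3,fy=3);b=cv2.resize(f[2]['color'],(480,300))
cv2.imwrite('pics/c2.png',np.hstack([a[:300],b[:300,:430]])[:,:,::-1])
"
```

```text
t 27.0 p [616.3  71.8 242.9] psi 134.3 R 98.3 th -8.3 F [-0.3  0.6 -1. ] w -0.0 q [  -4.   10.   94.    0.   75. -138.]
scene mark 29 r 51.8 ang 69.0
side mark unseen 0
wrist mark 125 r 53.7 ang 67.6
29 397.6896551724138 216.86206896551724
tube [520.5  86.3  88.6] [539.4 104.2  94.1] [500.2  67.2  82.1]
tube [517.1  85.4  87.4] [536.2 105.1  92.6] [498.1  66.8  82.3]
```

View pics/c2.png

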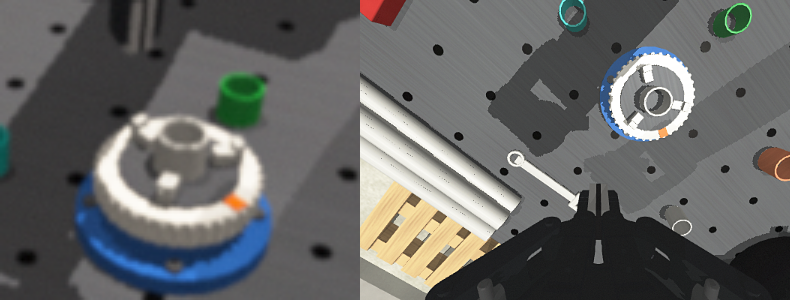

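View pics/scene2.png

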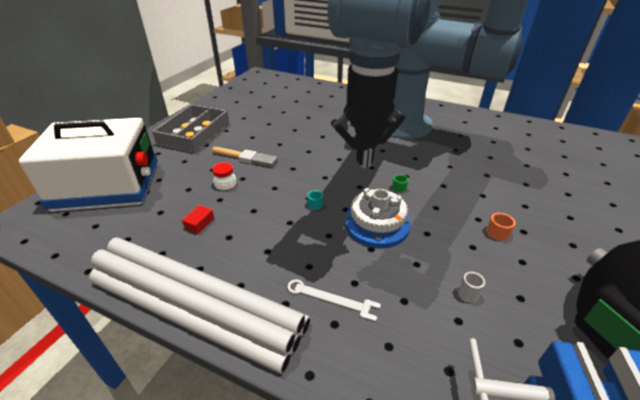

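The mark is back at its starting pixel, (397.7, 216.9) against (397.8, 217.2) at the start. The jaws are open, the tube stands centred, the other objects are where they were, and the arm is clear.

```bash
python3 -c "
from workcell import *
print(close_job())"
```

```text
the job is handed in; nothing more can be done
None
```

I turned the ring counter-clockwise through two full turns with the shut fingertips on its rim. It took three strokes, swinging back clear of the rim between them. I then lifted the arm clear and handed the job in at about 27 s.

- **Ring angle:** in the scene camera the mark ended at 69.0°, against 68.2° at the start, which is 720° to within about 1°. The wrist camera read 67.6°, so the two views differ by 1.4°. The side camera could not see the mark at the end.
- **Jaws and tube:** the jaws stand open, clear of the tube. The tube is upright and centred to within about 0.5 mm of where it stood before.
- **Everything else:** in the final picture the other objects look unmoved; I judged that by eye and did not measure it.
- **Forces:** the wrist force stayed below about 7 N in every reading I took.

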